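Swing the bench magnifier over the dish and switch its lamp

TASK

With a fingertip, push the arm of the bench magnifier round until its ring lens is centred over the petri dish, so that the whole dish lies inside the ring seen from straight above. Then, with the lens there, press the button on top of the magnifier's post fully down to switch its lamp and let it come up again. Push gently and grip nothing; leave the dish and the things round it standing where they are.

Things in the scene. Friction and masses are not known exactly. Their poses are not given: they have to be found in the camera images.
- magnifier: the bench magnifier's fixed stand: white round foot 110 mm across and 14 mm high, upright steel post 20 mm across, on top a fixed white cap 34 mm across (z 136 to 146 mm). It cannot be moved. Origin: centre of the foot's underside, on the post's axis, which is also the arm's pivot; z up; its -x axis is the direction in which the arm points at joint value 0.
- swing (a joint): angle of the magnifier's level arm about the post, rad, range -1.2 to 1.4. It grows counter-clockwise seen from above; at value q the arm points along (-cos q, -sin q) in the magnifier's frame. It turns with a little steady friction (about 1 N pushed 130 mm from the pivot, 2 N at 85 mm) and stays where it is left.
- bar (a point): a point on the middle line of the arm, 85 mm from the pivot, 122 mm above the worktop, a good place to push sideways. The arm is a white bar 16 mm wide, z 115 to 129 mm, from the hub (36 mm across, z 110 to 135 mm) out to a clamp (26 mm wide, z 116 to 128 mm, 112 to 134 mm from the pivot) and the lens ring. Pinching or shoving it hard (20 N) counts as a fault.
- lens (a point): centre of the ring lens at the arm's end, 180 mm from the pivot, 122 mm above the worktop. The ring is white, 108 mm outside and 90 mm inside diameter, z 114 to 130 mm, with clear glass in it; things below it are at most 70 mm high, so the arm swings freely over them.
- lamp_button (a joint): travel of the lamp's push button, m: 0 up, 0.005 fully down. A spring (about 1 N at first, 5 N at the end) lifts it again. It works straight down.
- button_top (a point): centre of the button's top: a grey round button 20 mm across that stands 9 mm out of the cap, on the post's axis, top 155 mm above the worktop
- dish: the petri dish: low round clear-white dish, 62 mm across, 16 mm high, loose on the worktop, one of three things on the arc that the lens sweeps (within 6 mm of it). Origin: centre of its underside.
- tape: roll of tape with a hole in the middle, 69 mm across, 19 mm high, loose, also on that arc; bystander. Origin: centre of its underside.
- cup: lidded specimen cup, 66 mm across, 70 mm high, loose, also on that arc; bystander. Origin: centre of its underside.
- stain: small brown reagent bottle, 38 mm across, 70 mm high, loose, beside the foot; bystander. Origin: centre of its underside.
Mind the look-alikes: they are no part of the job. Several things look just like the dish: the one meant starts farthest from the robot's base.

How it is judged:
By the outcome, as a careful person would: the job done as asked, in the order asked, and still so for the second after the job is handed in, with the robot touching nothing.
It also fails if it takes over 54 s, if anything falls off the work surface, if the arm or the gripper's body presses on something with over 40 N, if the wrist force passes 120 N, or if a joint passes its speed limit or range.

ROBOT

A 6-joint arm with a two-finger parallel gripper is mounted at the origin on a cart in front of the work surface, level with it; the furniture and walls round the work are solid. World frame = base frame: x ahead of the robot, y to its left, z up, the work surface at z = 0. Lengths are in m, angles in rad, forces in N, time in s.
With the tool pointing down it reaches from about 0.35 to 0.975 m from the base axis. Payload 4.9 kg.
Tool frame: the origin (TCP) lies at the very end of the fingers, on their centre line; the grasp point (between the pads) lies 19 mm behind it; z points along the fingers, y is the line along which they close (so a half turn about z gives the same grasp; the last joint's range is limited). The gripper opens to 85 mm and grips with 20 to 120 N. Pads are 22 mm wide; open, the fingers measure 114 mm over their backs; the gripper's body (76 mm by 85 mm) begins 54 mm behind the grasp point. The pads swing forward as they close: fully open they stand 13 mm farther back than shut.
Start: joints at [1.186, 0.053, 1.613, -0, 1.476, -0.119], TCP at [0.164, 0.603, 0.231] pointing down, gripper open.
Joint ranges: [-3.01, 3.01], [-1.01, 2.22], [0.06, 2.58], [-1.02, 4.17], [0.09, 2.62], [-3.14, 3.14]. Speed limits (rad/s): [2.57, 2.57, 3.14, 3.14, 3.14, 3.14].

INTERFACE

Orientations are given as a unit quaternion [w, x, y, z].
In Python, from plant import manip, vision, order gives the robot as it stands.
- The arm moves only by the tool play_rows, never from a script. Its argument "steps" is a list that holds one entry, the list of rows, each a list of 6 numbers: the shift along the tool's x, y, z in mm, then the turn, a rotation vector about the tool's x, y, z in degrees. A call has 1 to 12 rows; each row is the pose to reach, as a shift and turn from the pose commanded when the call began, along the tool's axes at that moment; what a row does not reach only later rows make up. A row lasts 1/12 s, in which the tool goes at most 41.7 mm and 7.16 degrees, less where a joint would pass 70% of its speed; a pose out of reach is approached as far as the arm can. A call with a gripper value outside its range is refused whole. "claw" is the gripper's target within -1 to 1 (fully open at 1, half-way at 0, shut at -1), set as the call begins (left out, the last holds). The fingers move at their own pace and stop on an object; the grip force is fixed at half the most. Time passes only in rows, so rows that repeat a pose let the fingers close. It gives the time, the measured TCP pose, the force, the opening and the grip force at its end, in the units of the state.
- manip.state(): the state, without advancing time (a new reading comes with each control period).
- vision.grab_frame(name): name is "scene" or "side" or "wrist"; returns (picture, depth): 480x640x3 uint8, blue, green, red; 480x640 float32, m along the optical axis (not along the pixel's ray), 0 where there is no reading.
- vision.camera_info(name): a dict with "K" (3x3 intrinsics, pixels), "eye" and "orientation" of the camera in the world; the wrist camera has in their place "T_tool_cam" (4x4, takes a point from camera to tool coordinates, whose origin is the TCP and whose axes are the flange's). Camera axes: x right, y down, z forward; pixel columns grow to the right and rows downward; lengths in m; the calibration is good to about 2 mm. A picture is of the moment at which its call begins: read the wrist's pose just before it. camera_info takes no time and is no camera call.
- order.job_done(): hands the job in; it is judged then, once.
The state is a dict: "time": time; "joint_pos": joint angles; "joint_vel": joint speeds; "joint_efforts": joint torques, N m; "tool_pos": TCP position; "tool_rot": TCP orientation; "contact_force": force on the tool from outside, world axes, zero at the start; "ft_torque": the same for the moment, N m; "gripper_width": opening from 0.0 (shut) to 1.0 (fully open); "grasp_force": force on a finger pad.
Only numpy, scipy, OpenCV 4.12 (cv2) and the standard library are available. Lean on these libraries where they do the work, as an engineer would, in place of code of your own. Each camera call takes 0.05 s, during which the arm holds its last target. There are 200 camera calls.

## Working session

There is one attempt and no reset: what is moved stays moved. The work goes in short steps, Python scripts to look and compute and a tool call to move; the robot and the scene stay as the last step left them, time stands still between calls to the robot, and variables do not carry over. Pictures are saved under pics/ and viewed, at most 10 in all, crops included, and the job is handed in when it is done.

Besides the shell and the picture viewer there is one more tool, called after ">>>" as name(argument=value, ...), one argument or row to a line, values as JSON. play_rows: Moves the arm, as the interface text tells. Its arguments: {"type":"object","properties":{"steps":{"type":"array"},"claw":{"type":"number"}},"required":["steps"]}

```bash
mkdir -p pics; cat > h.py <<'E'
import numpy as np, cv2
from plant import manip, vision, order
from scipy.spatial.transform import Rotation as R
def q2R(q): return R.from_quat([q[1],q[2],q[3],q[0]]).as_matrix()
def cam(name,st=None):
    i=vision.camera_info(name); K=np.array(i["K"])
    if name=="wrist":
        T=np.eye(4); T[:3,:3]=q2R(st["tool_rot"]); T[:3,3]=st["tool_pos"]; return K,T@np.array(i["T_tool_cam"])
    T=np.eye(4); o=np.array(i["orientation"]); T[:3,:3]=o if o.shape==(3,3) else q2R(o); T[:3,3]=i["eye"]; return K,T
def grab(name):
    st=manip.state(); im,d=vision.grab_frame(name); K,T=cam(name,st); return im,d,K,T
def cloud(d,K,T):
    v,u=np.indices(d.shape); p=np.stack([(u-K[0,2])/K[0,0]*d,(v-K[1,2])/K[1,1]*d,d],-1)
    return p@T[:3,:3].T+T[:3,3]
E
python3 - <<'E'
from h import *
for n in ("scene","side"):
    im,d,K,T=grab(n); cv2.imwrite(f"pics/{n}0.png",im); np.savez(f"{n}0.npz",im=im,d=d,K=K,T=T); print(n,T[:3,3].round(3),T[:3,2].round(2))
s=manip.state(); print(s["time"],s["tool_rot"],s["contact_force"],s["gripper_width"])
E
```

```text
scene [0.781 0.802 0.955] [-0.26 -0.61 -0.75]
side [0.338 0.711 1.257] [ 0.14 -0.44 -0.89]
0.1 [-2.33782085e-04  1.32501533e-01  9.91182354e-01 -9.11336612e-04] [-0.0417734  -0.4961891   0.68130003] 0.9990173230997437
```

View pics/scene0.png

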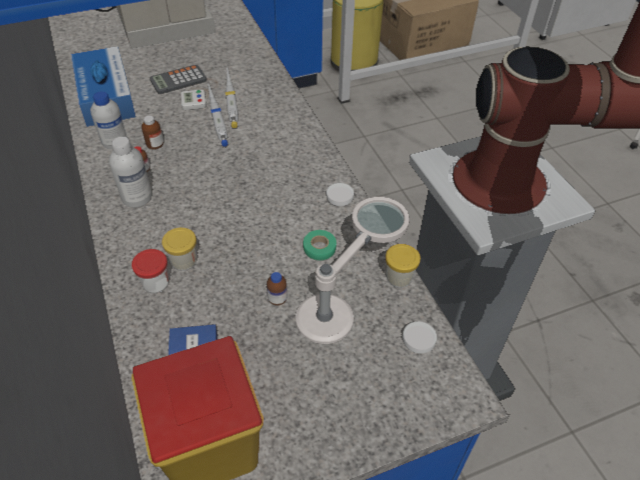

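View pics/side0.png

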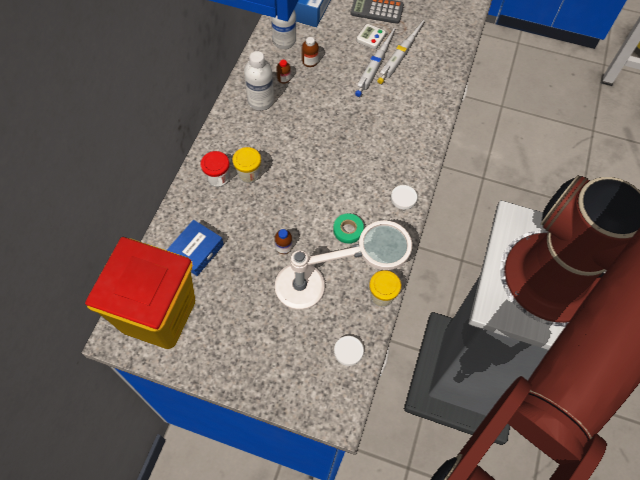

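The scene shows white dishes at (420,337) and (340,195), tape at (320,244), a yellow cup at (402,265), the bottle at (277,288), and the magnifier with its foot at (325,318), button at (326,270) and lens at (380,219). In the side view the dishes are at (348,350) and (404,197). The dish look-alikes are those two, plus the far red and yellow cups' lids. I'll measure them next.

```bash
python3 - <<'E'
from h import *
for n,pts in (("scene",dict(dA=(420,337),dB=(340,195),tape=(320,244),cup=(402,258),stain=(277,278),lens=(380,219))),("side",dict(dA=(348,350),dB=(404,197),tape=(348,228),cup=(385,284),stain=(283,234),lens=(386,245)))):
    z=np.load(n+"0.npz"); im,d,K,T=[z[k] for k in("im","d","K","T")]; P=cloud(d,K,T); v,u=np.indices(d.shape)
    X=P[...,:2]; Z=P[...,2]; white=(im.min(2)>150)&(np.ptp(im.astype(int),axis=2)<40)
    def circ(m):
        pts=X[m].astype(np.float32); c,r=cv2.minEnclosingCircle(pts); return np.round(c,4),round(r,4),m.sum(),Z[m].mean().round(3)
    hz={'dA':(.010,.022),'dB':(.010,.022),'tape':(.013,.025),'cup':(.06,.08),'stain':(.06,.08),'lens':(.11,.135)}
    for k,(a,b) in pts.items():
        lo,hi=hz[k]; m=(np.hypot(u-a,v-b)<32)&(Z>lo)&(Z<hi)&(d>0)
        l,lab=cv2.connectedComponents(m.astype(np.uint8)); 
        s=np.bincount(lab[lab>0]); 
        if len(s): 
            i=s.argmax(); c=circ(lab==i); print(n,k,*c,"base dist",np.hypot(*c[0]).round(3))
    # foot, cap, button
    a,b=(325,318) if n=="scene" else (300,286)
    m=(np.hypot(u-a,v-b)<34)&(Z>.009)&(Z<.019)&white; print(n,"foot",*circ(m))
    a,b=(326,270) if n=="scene" else (300,258)
    m=(np.hypot(u-a,v-b)<14)&(Z>.150)&(Z<.16); print(n,"button",*circ(m))
    m=(np.hypot(u-a,v-b)<18)&(Z>.141)&(Z<.15); print(n,"cap",*circ(m))
z=np.load("scene0.npz"); c=z["im"]
cv2.imwrite("pics/crop.png",cv2.resize(c[170:370,260:460],None,fx=3,fy=3))
E
```

```text
scene dA [0.3772 0.3167] 0.0326 789 0.015 base dist 0.493
scene dB [ 0.3652 -0.0799] 0.0341 444 0.015 base dist 0.374
scene tape [0.4629 0.0431] 0.0363 575 0.017 base dist 0.465
scene cup [0.346  0.1753] 0.0341 762 0.067 base dist 0.388
scene stain [0.5878 0.132 ] 0.0113 97 0.067 base dist 0.602
scene lens [0.3781 0.1211] 0.0683 2196 0.124 base dist 0.397
scene foot [0.5231 0.2141] 0.0531 1535 0.013
scene button [0.5219 0.2113] 0.0106 93 0.154
scene cap [0.5211 0.2108] 0.0178 161 0.145
side dA [0.377  0.3146] 0.0323 668 0.017 base dist 0.491
side dB [ 0.3661 -0.081 ] 0.0325 491 0.017 base dist 0.375
side tape [0.4638 0.0418] 0.0364 538 0.019 base dist 0.466
side cup [0.3443 0.1741] 0.0348 757 0.069 base dist 0.386
side stain [0.588  0.1335] 0.0146 84 0.069 base dist 0.603
side lens [0.3741 0.1163] 0.0603 2116 0.126 base dist 0.392
side foot [0.5214 0.2   ] 0.065 1219 0.014
side button [0.5189 0.2131] 0.0148 80 0.155
side cap [0.521  0.2107] 0.0174 136 0.146
```

View pics/crop.png

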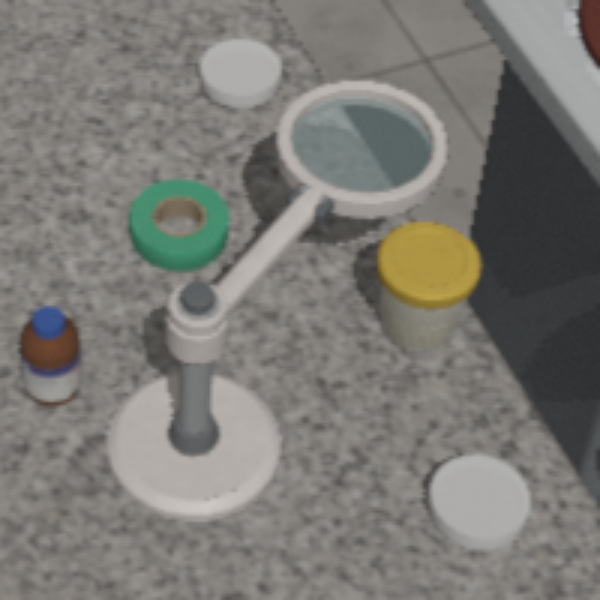

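Chosen: the dish at scene pixel (420,337), world (0.377,0.3155). It is 178 mm from the pivot and the farther one at 0.49 m from the base. The other, (340,195), is off the arc at 0.375 m. The arm bearing has to go from about 213° to 144°, clockwise, so I'll push on the -y side with the fingers shut.

>>> play_rows(
  steps=[
    [[-213,-186,0,0,0,-15.2],[-213,-186,0,0,0,-15.2],[-213,-186,0,0,0,-15.2],[-213,-186,0,0,0,-15.2],[-213,-186,0,0,0,-15.2],[-213,-186,0,0,0,-15.2],[-425,-371,0,0,0,-15.2],[-425,-371,0,0,0,-15.2],[-425,-371,0,0,0,-15.2],[-425,-371,0,0,0,-15.2],[-425,-371,0,0,0,-15.2],[-425,-371,0,0,0,-15.2]],
  ],
  claw=-1,
)

```text
time: 1.1
tool_pos: [0.4411, 0.1856, 0.231]
tool_rot: [0.0, 0.0, 1.0, 0.0]
contact_force: [0.5, 1.1, -0.5]
gripper_width: -0.003
grasp_force: 0.0
```

>>> play_rows(
  steps=[
    [[-35,-52,0,0,0,0],[-35,-52,0,0,0,0],[-35,-52,0,0,0,0],[-35,-52,0,0,0,0]],
  ],
)

```text
time: 1.43
tool_pos: [0.4757, 0.1347, 0.2307]
tool_rot: [-0.001, 0.002, 1.0, 0.0]
contact_force: [0.3, -0.2, -0.5]
gripper_width: -0.0
grasp_force: 0.0
```

Good. Now I'll use the wrist camera from here to refine the arm's bearing, and then descend to z = 0.107.

>>> play_rows(
  steps=[
    [[0,0,30,0,0,0],[0,0,60,0,0,0],[0,0,90,0,0,0],[0,0,110,0,0,0],[0,0,124,0,0,0],[0,0,124,0,0,0],[0,0,124,0,0,0]],
  ],
)

```text
time: 2.02
tool_pos: [0.4744, 0.1366, 0.1065]
tool_rot: [-0.001, -0.001, 1.0, -0.0]
contact_force: [-0.0, -0.3, 0.3]
gripper_width: -0.003
grasp_force: 0.0
```

```bash
python3 - <<'E'
from h import *
im,d,K,T=grab("side"); cv2.imwrite("pics/s1.png",im[150:400,220:460].repeat(2,0).repeat(2,1)); print(manip.state()["tool_pos"])
E
```

```text
[0.47558061 0.136556   0.10795339]
```

View pics/s1.png

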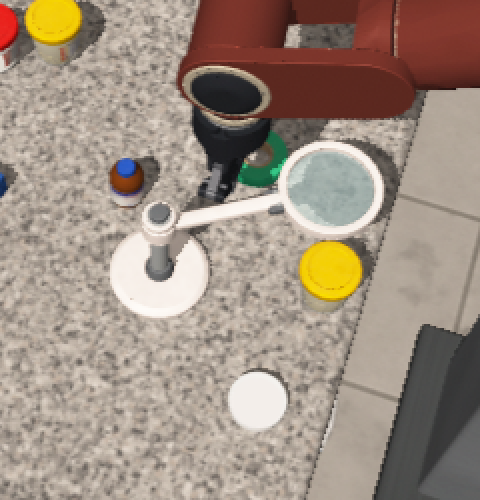

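The picture shows the shut fingers at crop (215,185), beside the bar (230,210) on its tape side and clear of the ring, with the chosen dish at crop (258,400). Starting to push gently.

>>> play_rows(
  steps=[
    [[4,3,0,0,0,0],[8,5,0,0,0,0],[11,8,0,0,0,0],[14,11,0,0,0,0],[17,14,0,0,0,0],[20,17,0,0,0,0],[23,20,0,0,0,0],[26,24,0,0,0,0],[28,28,0,0,0,0],[31,32,0,0,0,0],[33,36,0,0,0,0],[35,40,0,0,0,0]],
  ],
)

```text
time: 3.07
tool_pos: [0.4403, 0.176, 0.1071]
tool_rot: [-0.0, 0.0, 1.0, -0.0]
contact_force: [1.1, -1.3, -0.1]
gripper_width: -0.004
grasp_force: 0.9
```

>>> play_rows(
  steps=[
    [[1,4,0,0,0,0],[2,8,0,0,0,0],[3,12,0,0,0,0],[4,16,0,0,0,0],[5,20,0,0,0,0],[6,24,0,0,0,0],[7,28,0,0,0,0],[7,32,0,0,0,0],[7,36,0,0,0,0],[7,39,0,0,0,0],[7,42,0,0,0,0],[7,42,0,0,0,0]],
  ],
)

```text
time: 4.07
tool_pos: [0.4335, 0.2184, 0.1073]
tool_rot: [-0.0, 0.0, 1.0, 0.0]
contact_force: [0.8, 0.2, -0.8]
gripper_width: -0.004
grasp_force: 0.0
```

```bash
cat > bear.py <<'E'
from h import *
from scipy.optimize import least_squares
piv=np.array([.5213,.2112])
for n in ("scene","side"):
    im,d,K,T=grab(n); P=cloud(d,K,T); r=P[...,:2]-piv; rr=np.hypot(*np.moveaxis(r,-1,0))
    white=(im.min(2)>130)&(np.ptp(im.astype(int),axis=2)<45)
    m=(P[...,2]>.120)&(P[...,2]<.136)&(rr>.12)&(rr<.24)&white&(d>0)
    # ring: fit circle with known mean radius .0495
    p=r[m&(rr>.136)]; f=least_squares(lambda c:np.hypot(*(p-c).T)-.0495,p.mean(0),loss="soft_l1",f_scale=.004).x
    m2=(P[...,2]>.121)&(P[...,2]<.136)&(rr>.03)&(rr<.105)&white; q=np.median(r[m2],0)
    print(n,"ring",(f+piv).round(4),"r",np.hypot(*f).round(4),"bear",(np.degrees(np.arctan2(f[1],f[0]))%360).round(2),"bar",m2.sum(),(np.degrees(np.arctan2(q[1],q[0]))%360).round(2))
    if n=="side": cv2.imwrite("pics/s_last.png",im[150:400,220:460].repeat(2,0).repeat(2,1))
D=np.array([.377,.3155])-piv; print("dish bearing",np.degrees(np.arctan2(D[1],D[0])),np.hypot(*D),manip.state()["tool_pos"])
E
python3 bear.py
```

```text
scene ring [0.3539 0.2788] r 0.1805 bear 158.01 bar 355 156.94
side ring [0.3537 0.2776] r 0.1803 bear 158.4 bar 194 157.9
dish bearing 144.1406073181156 0.17804769024056447 [0.43357852 0.2180588  0.10727649]
```

The bearing is 158.2° with r = 180 mm, as the geometry predicts. Another 14° takes the fingertip about +21 mm in y and +3.5 mm in x.

>>> play_rows(
  steps=[
    [[0,2,0,0,0,0],[-0.5,4,0,0,0,0],[-1,7,0,0,0,0],[-1.5,10,0,0,0,0],[-2,12,0,0,0,0],[-2.5,14,0,0,0,0],[-2.8,16,0,0,0,0],[-3,18,0,0,0,0],[-3.2,19,0,0,0,0],[-3.5,20,0,0,0,0],[-3.5,20.5,0,0,0,0],[-3.5,20.5,0,0,0,0]],
  ],
)

```text
time: 5.17
tool_pos: [0.4372, 0.2383, 0.1073]
tool_rot: [-0.0, 0.0, 1.0, 0.0]
contact_force: [0.8, -1.8, 0.1]
gripper_width: -0.004
grasp_force: 0.6
```

```bash
python3 bear.py
```

```text
scene ring [0.3738 0.3127] r 0.1791 bear 145.46 bar 378 144.39
side ring [0.3723 0.3127] r 0.1803 bear 145.75 bar 207 145.61
dish bearing 144.1406073181156 0.17804769024056447 [0.4371835  0.23822055 0.10729987]
```

>>> play_rows(
  steps=[
    [[-0.3,1,0,0,0,0],[-0.6,2,0,0,0,0],[-0.7,2.2,0,0,0,0],[-0.7,2.2,0,0,0,0],[1,-4,0,0,0,0],[2,-12,0,0,0,0],[2,-18,0,0,0,0],[2,-18,-30,0,0,0],[2,-18,-65,0,0,0],[2,-18,-65,0,0,0]],
  ],
)

```text
time: 6.1
tool_pos: [0.439, 0.2208, 0.1798]
tool_rot: [0.006, 0.001, 1.0, 0.002]
contact_force: [1.2, 0.8, 2.7]
gripper_width: 0.0
grasp_force: 0.0
```

```bash
python3 bear.py; python3 - <<'E'
from h import *
z=np.load("side0.npz")
for n in ("scene","side"):
    im,d,K,T=grab(n); P=cloud(d,K,T); m=(P[...,2]>.1515)&(P[...,2]<.16)&(np.hypot(P[...,0]-.521,P[...,1]-.211)<.02); print(n,m.sum(),P[m].mean(0))
E
```

```text
scene ring [0.3765 0.3159] r 0.1787 bear 144.14 bar 385 142.97
side ring [0.375 0.316] r 0.18 bear 144.39 bar 301 144.24
dish bearing 144.1406073181156 0.17804769024056447 [0.43655256 0.22008539 0.17460868]
scene 82 [0.52149058 0.21210308 0.15388455]
side 72 [0.52146703 0.21139472 0.1549791 ]
```

View pics/s_last.png

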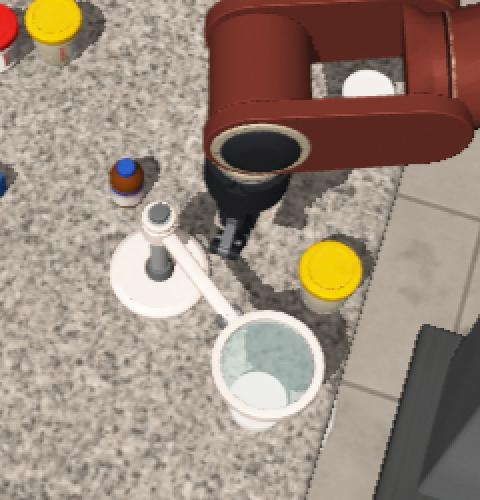

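The picture shows the ring at crop (268,365) over the dish (258,395); the offset is parallax, and by measurement the lens is within 2 mm of the dish. Next I go over the button.

>>> play_rows(
  steps=[
    [[0,0,-15,0,0,0],[-30,-3,-15,0,0,0],[-60,-6,-15,0,0,0],[-85,-8.5,-15,0,0,0],[-85,-8.5,-10,0,0,0],[-85,-8.5,-4,0,0,0],[-85,-8.5,4,0,0,0],[-85,-8.5,8,0,0,0],[-85,-8.5,10,0,0,0],[-85,-8.5,10,0,0,0],[-85,-8.5,10,0,0,0]],
  ],
)

```text
time: 7.22
tool_pos: [0.5197, 0.2117, 0.1622]
tool_rot: [-0.0, 0.0, 1.0, 0.0]
contact_force: [-0.3, -0.3, -1.0]
gripper_width: -0.003
grasp_force: 0.0
```

>>> play_rows(
  steps=[
    [[-1.5,0,2,0,0,0],[-1.5,0,4,0,0,0],[-1.5,0,6,0,0,0],[-1.5,0,7.5,0,0,0],[-1.5,0,9,0,0,0],[-1.5,0,10,0,0,0],[-1.5,0,11,0,0,0],[-1.5,0,11,0,0,0],[-1.5,0,11,0,0,0]],
  ],
)

```text
time: 7.97
tool_pos: [0.5218, 0.2116, 0.1517]
tool_rot: [0.0, 0.0, 1.0, 0.0]
contact_force: [-1.5, -0.0, 4.0]
gripper_width: 0.003
grasp_force: 1.6
```

The spring is at 4 N and 3.3 mm. Going on in small steps to the stop.

>>> play_rows(
  steps=[
    [[0,0,0.7,0,0,0],[0,0,1.4,0,0,0],[0,0,2,0,0,0],[0,0,2,0,0,0],[0,0,2,0,0,0]],
  ],
)

```text
time: 8.38
tool_pos: [0.5219, 0.2116, 0.15]
tool_rot: [0.0, 0.0, 1.0, 0.0]
contact_force: [-3.1, -0.4, 6.2]
gripper_width: 0.003
grasp_force: 3.0
```

>>> play_rows(
  steps=[
    [[0,0,0.5,0,0,0],[0,0,1,0,0,0],[0,0,1,0,0,0],[0,0,1,0,0,0]],
  ],
)

```text
time: 8.72
tool_pos: [0.522, 0.2116, 0.1499]
tool_rot: [0.0, 0.0, 1.0, 0.0]
contact_force: [-3.2, -1.4, 9.2]
gripper_width: -0.005
grasp_force: 4.8
```

The fingertip has stopped at 149.9 mm while the force rises to 9 N, so the button is fully down. Lifting.

>>> play_rows(
  steps=[
    [[0,0,-2,0,0,0],[0,0,-5,0,0,0],[0,0,-9,0,0,0],[0,0,-20,0,0,0],[0,0,-40,0,0,0],[0,0,-70,0,0,0],[0,0,-70,0,0,0],[0,80,-70,0,0,0],[0,80,-70,0,0,0],[0,80,-70,0,0,0],[0,80,-70,0,0,0]],
  ],
)

```text
time: 9.63
tool_pos: [0.5215, 0.293, 0.2181]
tool_rot: [-0.0, -0.001, 1.0, -0.0]
contact_force: [0.4, 0.0, -0.0]
gripper_width: -0.002
grasp_force: 0.0
```

```bash
python3 bear.py; cp pics/s_last.png pics/s_end.png; python3 - <<'E'
from h import *
s=manip.state(); print(s["time"],s["contact_force"])
for n in ("scene","side"):
    im,d,K,T=grab(n); P=cloud(d,K,T); m=(P[...,2]>.1515)&(P[...,2]<.16)&(np.hypot(P[...,0]-.521,P[...,1]-.211)<.02); print(n,m.sum(),P[m].mean(0) if m.any() else "")
E
```

```text
scene ring [0.3754 0.3165] r 0.18 bear 144.19 bar 304 143.43
side ring [0.3748 0.3164] r 0.1804 bear 144.32 bar 300 144.29
dish bearing 144.1406073181156 0.17804769024056447 [0.52164199 0.29126306 0.21794842]
9.7333 [-0.35938498 -0.37096914 -0.23696212]
scene 83 [0.52187994 0.21197162 0.15375217]
side 22 [0.51397312 0.21264157 0.15493825]
```

View pics/s_end.png

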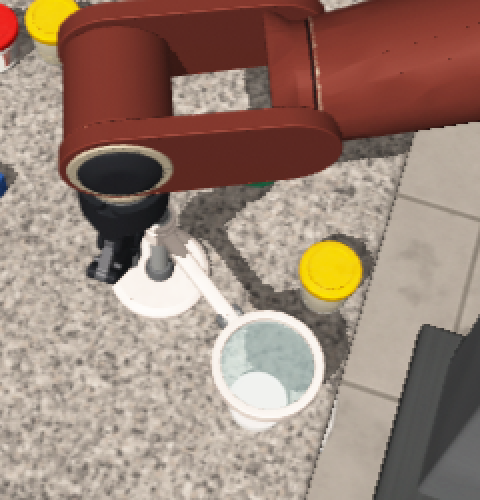

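The ring at crop (268,365) is unmoved over the dish, the button is up again and the robot is clear of everything. Handing in.

```bash
python3 -c "
from plant import order; print(order.job_done())"
```

```text
the job is handed in; nothing more can be done
None
```

The ring lens is centred over the petri dish to within about 2 mm; the lamp button was pressed to its stop and came back up, and the job was handed in at about 10 s with the robot touching nothing.

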